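Walk a hotplate stirrer home onto its parking dock

ROBOT

A 6-joint arm with a two-finger parallel gripper is mounted at the origin on the work surface. World frame = base frame: x ahead of the robot, y to its left, z up, the work surface at z = 0. Lengths are in m, angles in rad, forces in N, time in s.
With the tool pointing down it reaches from about 0.35 to 0.925 m from the base axis. Payload 6.4 kg.
Tool frame: the origin (TCP) lies at the very end of the fingers, on their centre line; the grasp point (between the pads) lies 19 mm behind it (arm.grip_depth is the z of the grasp point in the tool frame, in m); z points along the fingers, y is the direction in which the jaws open and shut (so a half turn about z gives the same grasp; the last joint's range is limited). The gripper opens to 85 mm and grips with 20 to 120 N. Pads are 22 mm wide; open, the fingers measure 114 mm over their backs; the gripper's body (76 mm by 85 mm) begins 54 mm behind the grasp point. The pads swing forward as they close: fully open they stand 13 mm farther back than shut.
Start: joints at [1.031, 0.245, 1.558, -0, 1.339, -0.174], TCP at [0.233, 0.607, 0.231] pointing down, gripper open.
Joint ranges: [-3.13, 3.13], [-1.02, 2.26], [0.13, 2.54], [-0.95, 4.09], [0.21, 2.88], [-2.74, 2.74]. Speed limits (rad/s): [2.57, 2.57, 3.14, 3.14, 3.14, 3.14].

INTERFACE

Orientations are given as a 3x3 rotation matrix whose columns are the frame's x, y, z axes.
In Python, from workcell import arm gives the robot as it stands.
- The arm moves only by the shell command python3 -m jog 'ROWS'. ROWS is JSON, a list of rows, each a list of 7 numbers: the shift along the tool's x, y, z in mm, then the turn, a rotation vector about the tool's x, y, z in degrees, then the closure, from 0 (fully open) to 1 (shut). A call has 1 to 5 rows; each row is the pose to reach, as a shift and turn from the pose measured when the call began, along the tool's axes at that moment; what a row does not reach only later rows make up. A row lasts 1/8 s, in which the tool goes at most 62.5 mm and 10.7 degrees, less where a joint would pass 70% of its speed; a pose out of reach is approached as far as the arm can. A call with a gripper value outside its range is refused whole. The fingers move at their own pace and stop on an object; the grip force is fixed at half the most. Time passes only in rows, so rows that repeat a pose let the fingers close. It gives the time, the measured TCP pose, the force and the opening at its end, in the units of the state.
- arm.get_obs(): the state, without advancing time (a new reading comes with each control period).
- arm.read_camera(name): name is "scene" or "side" or "wrist"; returns the picture (400x640x3 uint8, red, green, blue); there is no depth.
- arm.camera_info(name): a dict with "intrinsics" (3x3 intrinsics, pixels), "extrinsics" (4x4, takes a point from camera to world coordinates); the wrist camera has in their place "hand_eye" (4x4, takes a point from camera to tool coordinates, whose origin is the TCP and whose axes are the flange's). Camera axes: x right, y up, looking along -z (the intrinsics and any distortion apply to the point x, -y, -z); pixel columns grow to the right and rows downward; lengths in m; the calibration is good to about 2 mm. A picture is of the moment at which its call begins: read the wrist's pose just before it. camera_info takes no time and is no camera call.
- arm.job_done(): hands the job in, once; it reports no verdict.
The state is a dict: "clock": time; "joints": joint angles; "joint_velocities": joint speeds; "joint_efforts": joint torques, N m; "ee_pos": TCP position; "eef_rot": TCP orientation; "force": force on the tool from outside, world axes, zero at the start; "torque": the same for the moment, N m; "finger_gap": finger opening in m.
Only numpy, scipy, OpenCV 4.12 (cv2) and the standard library are available. Lean on these libraries where they do the work, as an engineer would, in place of code of your own. Each camera call takes 0.05 s, during which the arm holds its last target.

TASK

Walk the heavy hotplate stirrer forward across the bench to its parking dock by pushing its two black front corner pads in turn, keeping it flat and never letting it swing more than about ten degrees out of square with the dock. Press it gently home, square and centred between the ends of the orange bar, until the sprung bar is pushed in as far as it goes, then let go. Do not ram the dock, do not touch the blue control panel, and do not disturb the other things on the bench.

Things in the scene. Friction and masses are not known exactly. Their poses are not given: they have to be found in the camera images.
- stirrer: White hotplate stirrer, 1.0 to 1.5 kg, on rubber feet; sliding it takes 5 to 13 N. Origin: centre of its footprint, at bench height; x to its rear (towards the dock), y to its left, z up. 190 mm wide (y +-95), flat rear face at x = +75 mm. White top 70 mm up, plate to 85 mm (from x = -50 back), fixed steel block to 115 mm (x -20 to 50, y +-45).
- pad_left (a point): Centre of the flat front face of the stirrer's left black rubber corner pad, 38 mm above the bench: at x = -75, y = +72.5 mm in the stirrer's frame. The pad is 45 mm wide (y 50 to 95 mm), 10 to 66 mm above the bench. Push it forward (x) here.
- pad_right (a point): Centre of the flat front face of the stirrer's right black rubber corner pad, 38 mm above the bench: at x = -75, y = -72.5 mm in the stirrer's frame; same size as the left pad. Push it forward (x) here.
- control_panel: Blue control panel with a white knob, fixed to the front of the stirrer in the middle between the pads, must not be touched. Its origin and axes are those of stirrer. It spans y = +-42 mm, 10 to 66 mm above the bench, and stands out in front of the pads to x = -93 mm, the knob to x = -100 mm.
- dock: Parking dock fixed to the bench: grey base, blue back rail, dark carriage, orange sprung bar in front. Origin: on the bench below the middle of the orange bar's front face when the carriage is fully forward; x is the direction to push the stirrer, y left. The bar is 220 mm long (y +-110), 18 to 48 mm up, its face square to x. The bar's true place along x differs: see dock_base.
- dock_base (a point): Middle of the front edge of the dock's fixed grey base plate, 33 mm behind the dock's origin, 7 mm up. Above it the carriage is clamped 0 to 40 mm back (+x) from fully forward: not reported, find it by feel. From there the bar springs in 8 mm at 1 to 2.8 N (too weak to push the stirrer back), then meets a hard stop: the stirrer's rear face is home at x = 8 to 48 mm from the dock's origin.
- meter: Grey bench meter, 180 x 130 mm, about 55 mm high, loose, standing on one side of the stirrer's way. Origin: centre of its underside.
- balance: White bench balance, 180 x 135 mm, 52 mm high, loose, standing on the other side of the stirrer's way. Origin: centre of its underside.
- beaker: Glass beaker, 72 mm wide, 95 mm high, loose. Origin: centre of its underside.
- wash_bottle: White bottle with a red cap, 64 mm wide, 170 mm high, loose. Origin: centre of its underside.
- jar: Amber jar, 64 mm wide, 80 mm high, loose. Origin: centre of its underside.
- tube_rack: Blue rack with tubes, 90 x 160 mm, 112 mm high, loose. Origin: centre of its underside.
- stir_bar_case: Yellow case, 90 x 60 x 25 mm, loose. Origin: centre of its underside.

How it is judged:
On the way, in this order (a step that is already met when the one before it is completed fails the run):
1. the stirrer has been walked up to the dock (its rear within 15 mm of the bar's frontmost place) (x of stirrer in the frame of dock above -0.09 m), for 0.02 s.
2. the stirrer has been pressed against the dock until the bar meets its hard stop (over 4 N on the dock) (contact force between dock and stirrer above 4 N), for 0.05 s.
At the end, for the whole second after the job is handed in: The stirrer stands flat and at rest, rear face square (within 2 degrees) against the orange bar, the bar pushed in to within about 3 mm of its hard stop (its spring presses on the stirrer with over 2.1 N), the stirrer's middle within 20 mm of the bar's middle (contact force between dock and stirrer above 2.1 N and angle between the x axis of stirrer and the x axis of dock, either way round below 0.035 rad and y of stirrer in the frame of dock between -0.02 and 0.02 m and x of stirrer in the frame of dock above -0.075 m and angle between stirrer's own z axis and vertical below 0.03 rad and linear speed of stirrer below 0.005 m/s); the robot touches nothing.
It fails at once if the stirrer is rammed: over 25 N on the dock, or shoved with over 40 N (contact force between dock and stirrer above 25 N or contact force between the fingers and stirrer above 40 N).
It fails at once if the stirrer swings more than 0.2 rad (11.5 degrees) out of square with the dock (angle between the x axis of stirrer and the x axis of dock, either way round above 0.2 rad).
It fails at once if the stirrer is tipped or lifted (angle between stirrer's own z axis and vertical above 0.06 rad or height (world z) of stirrer above 0.008 m).
It fails at once if the blue control panel is touched (over 1 N) (contact force between control_panel and anything else above 1 N).
It fails at once if another thing on the bench is moved by more than 10 mm (distance of any of meter, balance, beaker, wash_bottle, jar, tube_rack, stir_bar_case from where it was at the start of the episode above 0.01 m).
It also fails if it takes over 70 s, if anything falls off the work surface, if the arm or the gripper's body presses on something with over 40 N, if the wrist force passes 120 N, or if a joint passes its speed limit or range.

## Working session

There is one attempt and no reset: what is moved stays moved. The work goes in short steps, Python scripts to look and compute and a shell command to move; the robot and the scene stay as the last step left them, time stands still between calls to the robot, and variables do not carry over. Pictures are saved under pics/ and viewed, and the job is handed in when it is done.

```bash
ls; mkdir -p pics; cat > h.py <<'E'
from workcell import arm
import numpy as np, cv2
def snap(n,f):
    im=arm.read_camera(n); cv2.imwrite('pics/'+f,im[:,:,::-1]); return im
def ray(n,u,v,o=None):
    c=arm.camera_info(n);K=np.array(c['intrinsics'])
    if n=='wrist':
        T=np.eye(4);T[:3,:3]=o['eef_rot'];T[:3,3]=o['ee_pos'];E=T@np.array(c['hand_eye'])
    else: E=np.array(c['extrinsics'])
    d=np.linalg.inv(K)@[u,v,1]; d=E[:3,:3]@[d[0],-d[1],-d[2]]
    return E[:3,3],d
def onz(n,u,v,z,o=None):
    p,d=ray(n,u,v,o); return p+d*(z-p[2])/d[2]
E
python3 - <<'E'
from h import *
snap('scene','s0.png');snap('side','d0.png');snap('wrist','w0.png')
o=arm.get_obs();print({k:np.round(v,3).tolist() for k,v in o.items()})
for n in ('scene','side','wrist'):print(n,arm.camera_info(n))
E
```

```text
pics
{'clock': 0.15, 'joints': [1.031, 0.246, 1.559, 0.0, 1.339, -0.174], 'joint_velocities': [-0.0, -0.002, -0.004, 0.001, -0.001, 0.0], 'joint_efforts': [-0.0, -42.998, -32.656, -0.0, 0.003, 0.0], 'ee_pos': [0.232, 0.607, 0.23], 'eef_rot': [[-0.934, 0.358, -0.001], [0.358, 0.934, -0.001], [0.0, -0.001, -1.0]], 'force': [-0.046, -0.026, 1.003], 'torque': [-0.013, 0.011, -0.008], 'finger_gap': 0.086}
scene {'intrinsics': array([[477.05204805,   0.        , 324.57144335],
       [  0.        , 477.05204805, 199.52686295],
       [  0.        ,   0.        ,   1.        ]]), 'extrinsics': array([[-0.85802994, -0.31102395,  0.40871595,  1.17433453],
       [ 0.51311086, -0.48439746,  0.70857346,  1.16839083],
       [-0.02240235,  0.81769383,  0.57521729,  0.98365159],
       [ 0.        ,  0.        ,  0.        ,  1.        ]])}
side {'intrinsics': array([[493.81738417,   0.        , 317.58812712],
       [  0.        , 493.81738417, 188.01137267],
       [  0.        ,   0.        ,   1.        ]]), 'extrinsics': array([[-0.99520842,  0.08246075, -0.05253978,  0.42041665],
       [-0.09629309, -0.73334917,  0.67299825,  0.9660601 ],
       [ 0.01696594,  0.67483274,  0.73777567,  1.13690165],
       [ 0.        ,  0.        ,  0.        ,  1.        ]])}
wrist {'intrinsics': array([[313.80429474,   0.        , 316.45589858],
       [  0.        , 313.80429474, 198.08025373],
       [  0.        ,   0.        ,   1.        ]]), 'hand_eye': array([[-1.36888045e-04,  9.61264083e-01,  2.75628997e-01,
         7.06760520e-02],
       [ 9.99999330e-01,  4.48419516e-04, -1.06723757e-03,
         1.53509627e-03],
       [-1.14949457e-03,  2.75628666e-01, -9.61263500e-01,
        -1.43621100e-01],
       [ 0.00000000e+00,  0.00000000e+00,  0.00000000e+00,
         1.00000000e+00]])}
```

View pics/s0.png

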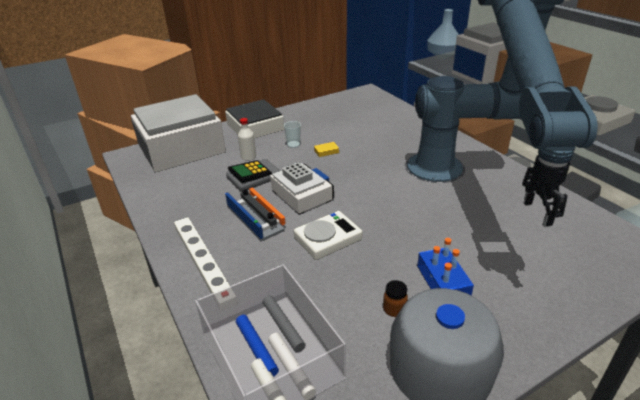

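View pics/d0.png

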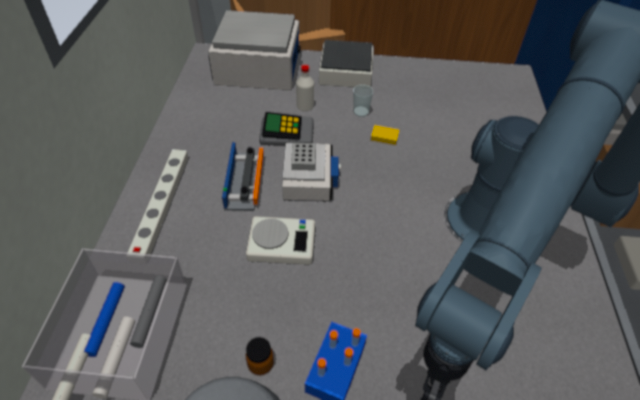

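View pics/w0.png

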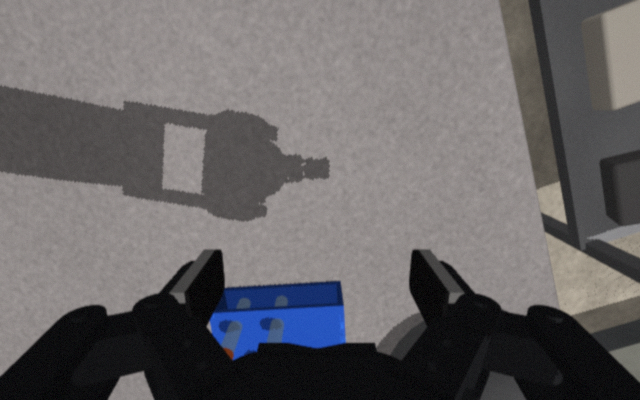

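The side view has the stirrer at about (307,170), the dock at about (245,175) to its left, the balance at (281,240), the meter at (285,128). The front, with the blue panel, faces the robot. I'll zoom in to measure.

```bash
python3 - <<'E'
import cv2
a=cv2.imread('pics/d0.png')[100:270,210:410];cv2.imwrite('pics/dz.png',cv2.resize(a,(800,680)[0:2] if 0 else (700,595),interpolation=cv2.INTER_CUBIC))
a=cv2.imread('pics/s0.png')[140:260,210:370];cv2.imwrite('pics/sz.png',cv2.resize(a,(800,600),interpolation=cv2.INTER_CUBIC))
E
```

```text
(no output)
```

View pics/dz.png

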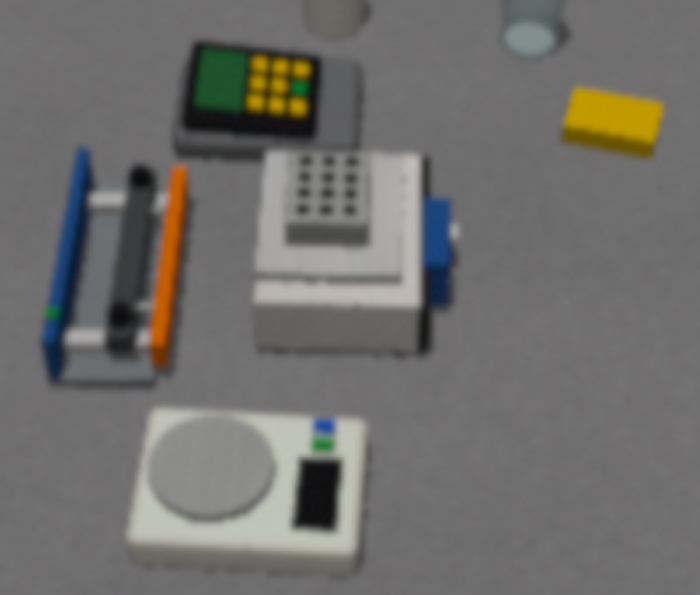

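View pics/sz.png

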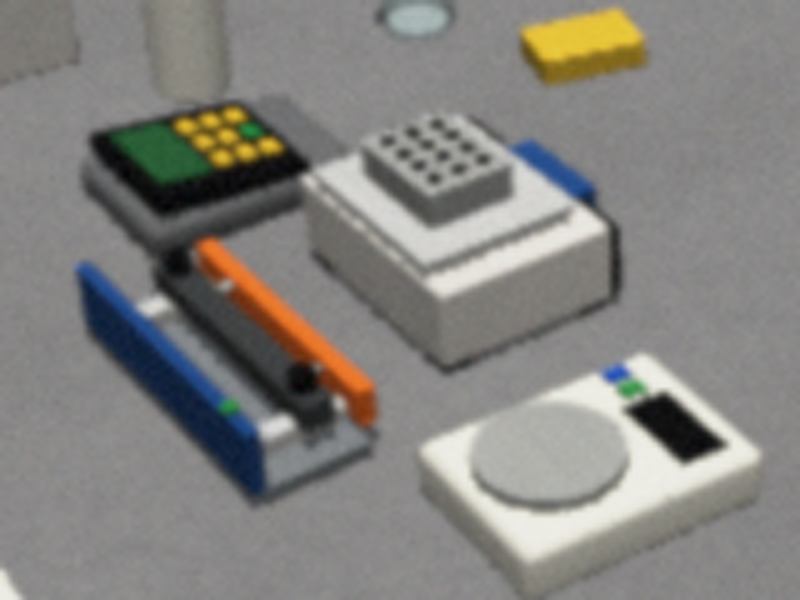

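```bash
python3 - <<'E'
from h import *
S=lambda u,v,z:print('side',(u,v),z,onz('side',210+u/3.5,100+v/3.5,z).round(4)[:2])
C=lambda u,v,z:print('scene',(u,v),z,onz('scene',210+u/5,140+v/5,z).round(4)[:2])
print('stirrer top RL,FL,FR,RR')
for p in [(256,305),(418,312),(428,155),(266,152)]:S(*p,.07)
print('RL, FL')
for p in [(443,295),(612,225),(306,178)]:C(*p,.07)
print('bar side'); S(187,168,.048);S(174,166,.048);S(152,348,.048);S(166,362,.018)
print('bar scene');C(362,405,.048);C(375,385,.048);C(210,238,.048);C(196,245,.048)
print('base front corner');S(155,378,.007);C(372,435,.007);C(260,497,.007);S(55,378,.007)
print('rail');C(265,455,.05);C(80,268,.05)
print('balance top');[S(*p,.052) for p in [(152,410),(366,420),(360,555),(130,543)]]
print('meter');[S(*p,.05) for p in [(193,45),(360,60),(360,152),(178,135)]]
print('bottle etc', onz('side',305,110,0),onz('side',363,113,0),onz('side',385,140,0))
# block
print('block top');[S(*p,.115) for p in [(290,152),(368,152),(368,222),(287,222)]]
print('block top');[C(*p,.115) for p in [(365,155),(430,110),(512,170),(433,205)]]
E
```

```text
stirrer top RL,FL,FR,RR
side (256, 305) 0.07 [0.597  0.0007]
side (418, 312) 0.07 [ 0.4616 -0.0066]
side (428, 155) 0.07 [ 0.468  -0.2005]
side (266, 152) 0.07 [ 0.615  -0.1876]
RL, FL
scene (443, 295) 0.07 [ 0.5967 -0.0066]
scene (612, 225) 0.07 [ 0.4572 -0.0177]
scene (306, 178) 0.07 [ 0.6102 -0.1896]
bar side
side (187, 168) 0.048 [ 0.6881 -0.1815]
side (174, 166) 0.048 [ 0.7004 -0.1828]
side (152, 348) 0.048 [0.6797 0.0386]
side (166, 362) 0.018 [0.6722 0.0273]
bar scene
scene (362, 405) 0.048 [0.6853 0.0455]
scene (375, 385) 0.048 [0.6685 0.031 ]
scene (210, 238) 0.048 [ 0.6891 -0.187 ]
scene (196, 245) 0.048 [ 0.7011 -0.1842]
base front corner
side (155, 378) 0.007 [0.6807 0.0369]
scene (372, 435) 0.007 [0.6729 0.0289]
scene (260, 497) 0.007 [0.7624 0.0473]
side (55, 378) 0.007 [0.7651 0.0463]
rail
scene (265, 455) 0.05 [0.7607 0.061 ]
scene (80, 268) 0.05 [ 0.7824 -0.1987]
balance top
side (152, 410) 0.052 [0.6666 0.1073]
side (366, 420) 0.052 [0.4944 0.0987]
side (360, 555) 0.052 [0.4858 0.2284]
side (130, 543) 0.052 [0.6595 0.2363]
meter
side (193, 45) 0.05 [ 0.7119 -0.3555]
side (360, 60) 0.05 [ 0.5457 -0.3518]
side (360, 152) 0.05 [ 0.532  -0.2192]
side (178, 135) 0.05 [ 0.7036 -0.223 ]
bottle etc [ 0.58410426 -0.44947686  0.        ] [ 0.37295588 -0.45706796  0.        ] [ 0.29261263 -0.31951084  0.        ]
block top
side (290, 152) 0.115 [ 0.586  -0.1413]
side (368, 152) 0.115 [ 0.5184 -0.1491]
side (368, 222) 0.115 [ 0.5098 -0.0628]
side (287, 222) 0.115 [ 0.5773 -0.0551]
block top
scene (365, 155) 0.115 [ 0.5903 -0.1275]
scene (430, 110) 0.115 [ 0.5235 -0.1569]
scene (512, 170) 0.115 [ 0.5142 -0.0548]
scene (433, 205) 0.115 [ 0.5807 -0.0453]
```

```bash
python3 -m jog '[[-45,-35,-20,0,0,-5,1],[-90,-70,-40,0,0,-10,1],[-135,-105,-60,0,0,-16,1],[-180,-140,-80,0,0,-21,1],[-225,-175,-100,0,0,-26,1]]'; python3 - <<'E'
from h import *
o=arm.get_obs();print(o['ee_pos'],o['eef_rot'])
t=np.array([.40,-.10,.36])
print(o['eef_rot'].T@(t-o['ee_pos'])*1000)
E
```

```text
clock: 0.78
ee_pos: [0.3804, 0.3611, 0.331]
eef_rot: [[-0.996, -0.091, -0.001], [-0.091, 0.996, -0.001], [0.001, -0.001, -1.0]]
force: [1.1, 1.6, 0.4]
finger_gap: 0.0003
[0.38035127 0.36112276 0.33103554] [[-9.95854109e-01 -9.09610135e-02 -8.28784795e-04]
 [-9.09597972e-02  9.95853577e-01 -1.40297884e-03]
 [ 9.52964680e-04 -1.32177614e-03 -9.99998672e-01]]
[  22.40396797 -461.03630469  -28.33376501]
```

```bash
python3 -m jog '[[0,-60,-6,0,0,0,1],[0,-120,-12,0,0,0,1],[0,-180,-18,0,0,0,1],[0,-240,-24,0,0,0,1],[0,-300,-30,0,0,0,1]]'; python3 -m jog '[[0,-55,0,0,0,0,1],[0,-110,0,0,0,0,1],[0,-160,0,0,0,0,1],[0,-160,0,0,0,0,1]]'; python3 - <<'E'
from h import *
import pickle
o=arm.get_obs();print(o['ee_pos'])
snap('wrist','w1.png');pickle.dump(o,open('w1.pkl','wb'))
E
```

```text
clock: 1.4
ee_pos: [0.4073, 0.0607, 0.3615]
eef_rot: [[-0.996, -0.091, -0.0], [-0.091, 0.996, -0.001], [0.0, -0.001, -1.0]]
force: [1.5, -0.3, 0.6]
finger_gap: -0.0003
clock: 1.9
ee_pos: [0.4216, -0.1012, 0.3611]
eef_rot: [[-0.996, -0.086, -0.002], [-0.086, 0.996, -0.001], [0.002, -0.001, -1.0]]
force: [-0.8, 0.6, 0.5]
finger_gap: -0.0003
[ 0.42157457 -0.10123851  0.36113429]
```

View pics/w1.png

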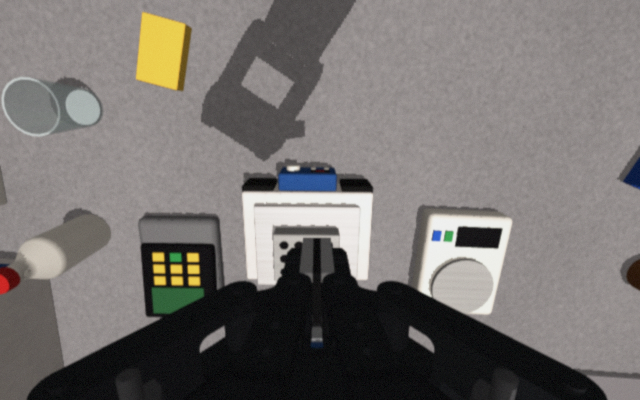

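```bash
python3 -m jog '[[-34,50,0,0,0,0,1],[-68,100,0,0,0,0,1],[-102,150,0,0,0,0,1],[-140,210,0,0,0,0,1],[-140,210,0,0,0,0,1]]'; python3 - <<'E'
from h import *
import pickle
o=arm.get_obs();print(o['ee_pos'],np.abs(o['joint_velocities']).max())
snap('wrist','w2.png');pickle.dump(o,open('w2.pkl','wb'))
o=pickle.load(open('w1.pkl','rb'))
for p,z in [((372,180),.066),((244,180),.066),((278,168),.066),((335,168),.066),((370,280),.07)]:print(p,onz('wrist',*p,z,o).round(4))
E
```

```text
clock: 2.58
ee_pos: [0.5424, 0.1263, 0.3603]
eef_rot: [[-0.995, -0.095, -0.003], [-0.095, 0.995, -0.0], [0.003, 0.0, -1.0]]
force: [0.5, -1.3, -0.2]
finger_gap: 0.0002
[0.54237055 0.12631369 0.36025761] 0.0877339499928362
(372, 180) [ 0.4432 -0.0176  0.066 ]
(244, 180) [ 0.4589 -0.2001  0.066 ]
(278, 168) [ 0.4374 -0.1525  0.066 ]
(335, 168) [ 0.4305 -0.0721  0.066 ]
(370, 280) [ 6.007e-01 -1.000e-04  7.000e-02]
```

View pics/w2.png

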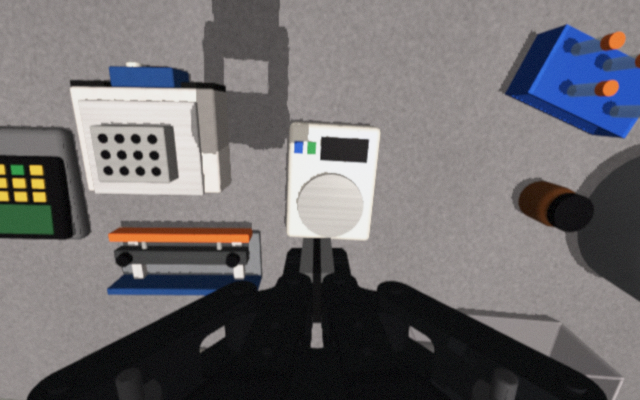

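```bash
python3 - <<'E'
import cv2
a=cv2.imread('pics/w2.png')[60:300,50:290];cv2.imwrite('pics/wz.png',cv2.resize(a,(600,600),interpolation=cv2.INTER_CUBIC))
a=cv2.imread('pics/w1.png')[150:300,230:390];cv2.imwrite('pics/wz1.png',cv2.resize(a,(640,600),interpolation=cv2.INTER_CUBIC))
E
```

```text
(no output)
```

View pics/wz.png

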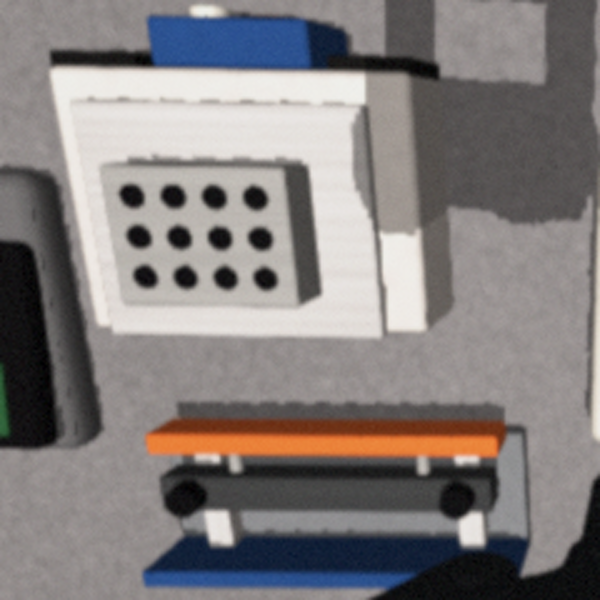

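View pics/wz1.png

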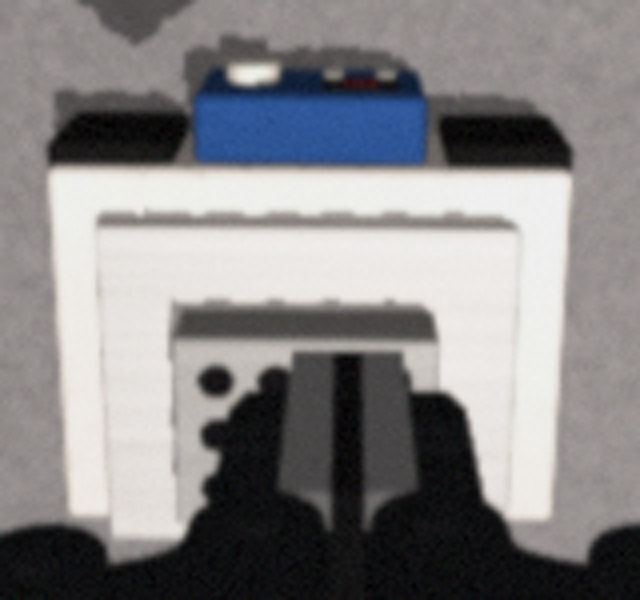

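```bash
python3 - <<'E'
from h import *
import pickle
o1=pickle.load(open('w1.pkl','rb'));o2=pickle.load(open('w2.pkl','rb'))
A=lambda u,v,z:onz('wrist',230+u/4,150+v/4,z,o1)[:2]
B=lambda u,v,z:onz('wrist',50+u/2.5,60+v/2.5,z,o2)[:2]
def yaw(l,r): d=l-r; return np.arctan2(-d[0],d[1]),np.linalg.norm(d)
for n,F,q in (('w1',A,[(50,168),(572,170),(552,518),(68,515)]),('w2',B,[(52,68),(410,73),(427,330),(97,325)])):
    fr,fl,rl,rr=[F(u,v,.07) for u,v in q]
    print(n,'FR,FL,RL,RR',fr.round(4),fl.round(4),rl.round(4),rr.round(4),'yaw front/rear',yaw(fl,fr),yaw(rl,rr),'len',np.linalg.norm(rl-fl))
print('block');P=[B(u,v,.115) for u,v in [(102,165),(287,167),(300,305),(122,303)]];print(np.mean(P,0),yaw(P[1],P[0]),yaw(P[2],P[3]))
P=[A(u,v,.066) for u,v in [(50,155),(570,155),(198,92),(425,95)]];print('pads,panel',P)
l,r=B(505,422,.048),B(150,432,.048)
print('bar top front',l,r,yaw(l,r),(l+r)/2)
l,r=B(500,455,.048),B(147,452,.048)
print('bar top back',l,r,yaw(l,r),(l+r)/2)
print('base corner',B(524,428,.007), 'rail',yaw(B(517,570,.07),B(147,570,.07)))
E
```

```text
w1 FR,FL,RL,RR [ 0.4757 -0.201 ] [ 0.4605 -0.0145] [ 0.6001 -0.0033] [ 0.6149 -0.191 ] yaw front/rear (np.float64(0.08180890203140231), np.float64(0.18707369610699828)) (np.float64(0.07859450140448182), np.float64(0.1882594215044799)) len 0.14014209757978105
w2 FR,FL,RL,RR [ 0.4763 -0.1997] [ 0.4611 -0.0138] [ 0.5997 -0.0033] [ 0.6145 -0.1906] yaw front/rear (np.float64(0.08190513823076911), np.float64(0.18658099476713289)) (np.float64(0.07888342275366793), np.float64(0.1878772345795758)) len 0.13907866677357195
block
[ 0.54908229 -0.10138201] (np.float64(0.0843671839238569), np.float64(0.08923338762294741)) (np.float64(0.08309709172277789), np.float64(0.09008039172597329))
pads,panel [array([ 0.4720204, -0.20194  ]), array([ 0.45595786, -0.01514845]), array([ 0.44437692, -0.15002579]), array([ 0.43853993, -0.06951499])]
bar top front [0.66089905 0.03935877] [ 0.68840622 -0.1805718 ] (np.float64(0.12442596367036254), np.float64(0.22164408147810152)) [ 0.67465264 -0.07060651]
bar top back [0.68341848 0.03709341] [ 0.70223247 -0.18357846] (np.float64(0.08505211598826568), np.float64(0.221472428276636)) [ 0.69282547 -0.07324253]
base corner [0.68093741 0.04500473] rail (np.float64(0.09394522440077419), np.float64(0.2313359243397506))
```

```bash
cat >> h.py <<'E'
YD=0.09
RD=np.array([[np.cos(YD),-np.sin(YD),0],[np.sin(YD),np.cos(YD),0],[0,0,1]])
def goto(x,y,z):
    o=arm.get_obs(); print('shift mm to',(x,y,z),(o['eef_rot'].T@(np.array([x,y,z])-o['ee_pos'])*1000).round(1))
def unit():
    o=arm.get_obs(); print('now',o['ee_pos'].round(4),'F',o['force'].round(1)); M=o['eef_rot'].T@RD; print('per dock fwd',M[:,0].round(3),'left',M[:,1].round(3),'up',M[:,2].round(3))
E
python3 - <<'E'
from h import *
goto(.42,-.187,.30)
import pickle
o2=pickle.load(open('w2.pkl','rb'))
B=lambda u,v,z:onz('wrist',50+u/2.5,60+v/2.5,z,o2)[:2]
l,r=B(500,436,.048),B(150,437,.048);d=l-r
print(l,r,(l+r)/2,-d[0]/d[1])
l,r=B(505,421,.018),B(180,421,.018);print(l,r)
print('meter',B(60,190,.05),B(98,440,.05))
E
```

```text
shift mm to (0.42, -0.187, 0.3) [ 150.8 -299.5   60.7]
[0.67055408 0.03661478] [ 0.69179933 -0.18085358] [ 0.68117671 -0.0721194 ] 0.09769353304257393
[0.67255146 0.03394545] [ 0.69280064 -0.1800327 ]
meter [ 0.54264849 -0.21773505] [ 0.6959161  -0.21187414]
```

```bash
python3 -m jog '[[30,-50,0,0,-2,0,1],[60,-100,0,0,-4,0,1],[90,-150,0,0,-6,0,1],[120,-200,0,0,-8,0,1],[150,-250,0,0,-10,0,1]]'; python3 - <<'E'
from h import *
goto(.42,-.187,.15);unit()
E
```

```text
clock: 3.25
ee_pos: [0.4146, -0.1388, 0.3609]
eef_rot: [[-0.981, -0.094, 0.173], [-0.092, 0.996, 0.015], [-0.173, -0.002, -0.985]]
force: [-0.3, -0.5, 0.3]
finger_gap: -0.0
shift mm to (0.42, -0.187, 0.15) [ 35.7 -48.1 208. ]
now [ 0.4146 -0.1388  0.3609] F [-0.3 -0.5  0.3]
per dock fwd [-0.985 -0.004  0.173] left [-0.004  1.    -0.001] up [-0.173 -0.002 -0.985]
```

```bash
python3 -m jog '[[9,-14,52,0,0,0,1],[18,-28,104,0,0,0,1],[27,-40,156,0,0,0,1],[36,-46,208,0,0,0,1],[36,-46,208,0,0,0,1]]'; python3 - <<'E'
from h import *
goto(.422,-.188,.034);unit()
E
```

```text
clock: 3.88
ee_pos: [0.4164, -0.183, 0.1461]
eef_rot: [[-0.982, -0.092, 0.166], [-0.09, 0.996, 0.021], [-0.167, 0.005, -0.986]]
force: [0.5, -0.3, 0.4]
finger_gap: 0.0003
shift mm to (0.422, -0.188, 0.034) [ 13.6  -6.1 111.3]
now [ 0.4164 -0.183   0.1461] F [ 0.5 -0.3  0.4]
per dock fwd [-0.986 -0.003  0.167] left [-0.002  1.     0.006] up [-0.167  0.005 -0.986]
```

```bash
python3 -m jog '[[6,-3,50,0,0,0,1],[12,-6,100,0,0,0,1],[14,-3,112,0,0,0,1],[14,-1,112,0,0,0,1]]'; python3 - <<'E'
from h import *
unit();snap('wrist','w3.png')
E
```

```text
clock: 4.38
ee_pos: [0.4222, -0.1834, 0.035]
eef_rot: [[-0.982, -0.093, 0.167], [-0.091, 0.996, 0.02], [-0.168, 0.004, -0.986]]
force: [0.4, 0.2, 2.0]
finger_gap: -0.0002
now [ 0.4222 -0.1834  0.035 ] F [0.4 0.2 2. ]
per dock fwd [-0.986 -0.003  0.168] left [-0.002  1.     0.004] up [-0.168  0.004 -0.986]
```

View pics/w3.png

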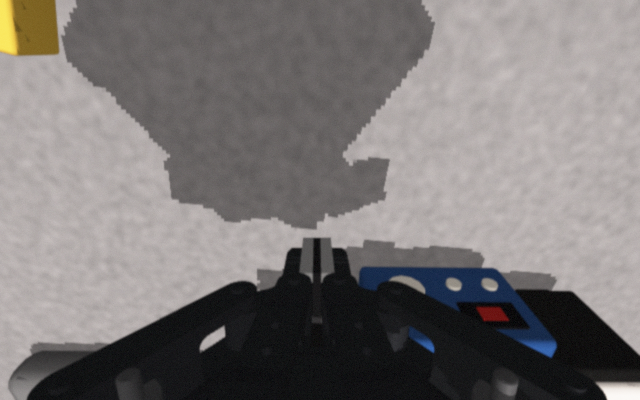

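```bash
python3 -m jog '[[-12,0,2,0,0,0,1],[-24,0,4,0,0,0,1],[-27,0,4.5,0,0,0,1],[-29,0,5,0,0,0,1]]'; python3 -m jog '[[-2,0,0.3,0,0,0,1],[-4,0,0.7,0,0,0,1]]'
```

```text
clock: 4.92
ee_pos: [0.4523, -0.1808, 0.0358]
eef_rot: [[-0.981, -0.093, 0.168], [-0.092, 0.996, 0.019], [-0.169, 0.003, -0.986]]
force: [-0.6, 0.6, -1.1]
finger_gap: -0.0003
clock: 5.18
ee_pos: [0.455, -0.1803, 0.0354]
eef_rot: [[-0.982, -0.095, 0.164], [-0.093, 0.995, 0.019], [-0.165, 0.004, -0.986]]
force: [-14.8, -2.9, 11.7]
finger_gap: -0.0004
```

```bash
python3 -m jog '[[-2,0.5,0,0,0,0,1],[-4,1,0,0,0,0,1],[-6,1.5,0.2,0,0,0,1],[-8,2,0.5,0,0,0,1]]'; python3 - <<'E'
from h import *
unit();snap('side','d1.png')
a=cv2.imread('pics/d1.png')[100:270,210:410];cv2.imwrite('pics/dz1.png',cv2.resize(a,(700,595),interpolation=cv2.INTER_CUBIC))
E
```

```text
clock: 5.68
ee_pos: [0.4614, -0.1781, 0.0356]
eef_rot: [[-0.982, -0.095, 0.161], [-0.094, 0.995, 0.019], [-0.162, 0.003, -0.987]]
force: [-6.7, -4.2, 0.9]
finger_gap: -0.0003
now [ 0.4614 -0.1781  0.0356] F [-6.7 -4.2  0.9]
per dock fwd [-0.987 -0.006  0.162] left [-0.005  1.     0.004] up [-0.162  0.003 -0.987]
```

View pics/dz1.png

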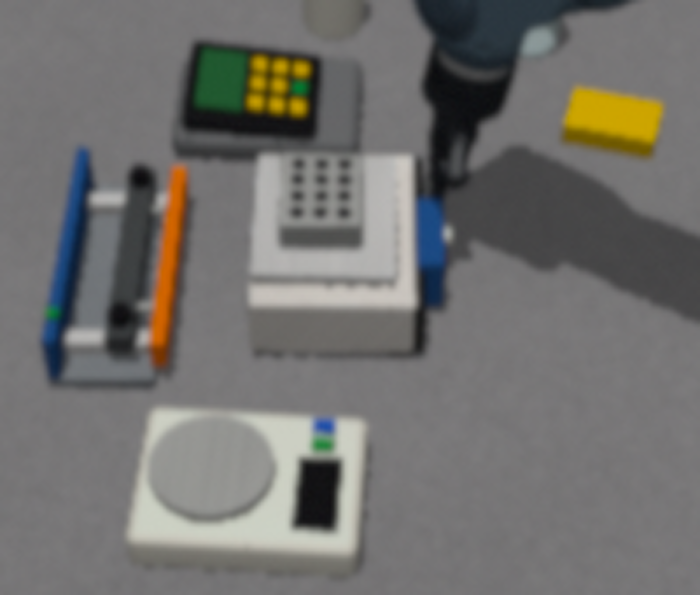

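```bash
cat >> h.py <<'E'
BM=np.array([.6812,-.0721])   # bar middle front face at first (wrist view)
def pose(img=None,name='side',guess=None,verbose=0):
    # block holes: dark blobs inside the bright block top, plane z=.115
    if img is None: img=arm.read_camera(name)
    g=cv2.cvtColor(img,cv2.COLOR_RGB2GRAY)
    s=6; x0,x1,y0,y1=(260,345,135,180) if name=='side' else (0,0,0,0)
    c=cv2.resize(g[y0:y1,x0:x1],None,fx=s,fy=s,interpolation=cv2.INTER_CUBIC)
    bh=cv2.morphologyEx(c,cv2.MORPH_BLACKHAT,np.ones((31,31),np.uint8))
    _,m=cv2.threshold(bh,0,255,cv2.THRESH_OTSU)
    n,l,st,ce=cv2.connectedComponentsWithStats(m)
    P=[]
    for i in range(1,n):
        if 60<st[i,4]<900 and st[i,2]<40 and st[i,3]<40: P.append([x0+(ce[i,0]+.5)/s-.5,y0+(ce[i,1]+.5)/s-.5])
    W=np.array([onz(name,u,v,.115)[:2] for u,v in P])
    return np.array(P),W
E
python3 - <<'E'
from h import *
for f in ('d0','d1'):
    P,W=pose(cv2.imread(f'pics/{f}.png')[:,:,::-1]);print(f,len(P));print(W.round(4).tolist())
E
```

```text
d0 0
[]
d1 7
[[0.4321, -0.1797], [0.4735, -0.1358], [0.4706, -0.1092], [0.4868, -0.0592], [0.4316, -0.0411], [0.4836, -0.0238], [0.6586, 0.0154]]
```

```bash
python3 - <<'E'
s=open('h.py').read()
a=s.index("    bh=cv2"); b=s.index("    n,l,st,ce")
s=s[:a]+"""    bh=cv2.morphologyEx(c,cv2.MORPH_BLACKHAT,cv2.getStructuringElement(cv2.MORPH_ELLIPSE,(33,33)))
    bg=cv2.morphologyEx(c,cv2.MORPH_CLOSE,cv2.getStructuringElement(cv2.MORPH_ELLIPSE,(33,33)))
    m=((bh>30)&(bg>110)).astype(np.uint8)
    if verbose: cv2.imwrite('pics/dbg.png',np.vstack([c,m*255]))
"""+s[b:]
open('h.py','w').write(s)
from h import *
for f in ('d0','d1'):
    P,W=pose(cv2.imread(f'pics/{f}.png')[:,:,::-1],verbose=1);print(f,len(P));print(W.round(4).tolist())
E
```

```text
d0 12
[[0.5722, -0.1328], [0.5523, -0.1348], [0.5326, -0.1367], [0.5709, -0.1134], [0.5507, -0.1146], [0.5313, -0.1157], [0.5689, -0.0939], [0.5492, -0.0954], [0.5297, -0.097], [0.5675, -0.0735], [0.5481, -0.0752], [0.5279, -0.0773]]
d1 13
[[0.5779, -0.1281], [0.5582, -0.1301], [0.5385, -0.1325], [0.5766, -0.1101], [0.5564, -0.1119], [0.5366, -0.1136], [0.5739, -0.0892], [0.5349, -0.0938], [0.554, -0.0912], [0.6651, -0.0669], [0.572, -0.0697], [0.5525, -0.0717], [0.5327, -0.0733]]
```

View pics/dbg.png

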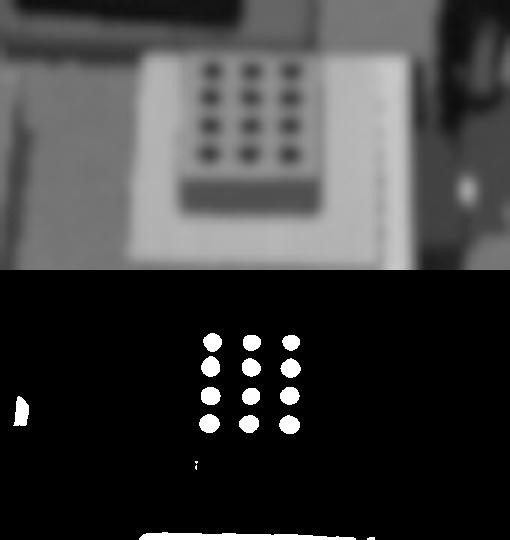

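```bash
cat >> h.py <<'E'
DY=0.093
def sp(img=None):
    P,W=pose(img)
    # keep cluster of 12 holes
    m=np.median(W,0); W=W[np.linalg.norm(W-m,axis=1)<.045]
    if len(W)<8: print('holes',len(W)); return
    # order on grid: fit yaw by search-free SVD using nearest-grid assignment
    th=.09
    for k in range(6):
        R=np.array([[np.cos(th),-np.sin(th)],[np.sin(th),np.cos(th)]])
        Q=(W-W.mean(0))@R
        G=np.c_[np.round(Q[:,0]/.02)*.02,(np.floor(Q[:,1]/.02)+.5)*.02]
        G=G if len(W)==12 else G
        A=G-G.mean(0);B=W-W.mean(0)
        th=np.arctan2((A[:,0]*B[:,1]-A[:,1]*B[:,0]).sum(),(A*B).sum())
    R=np.array([[np.cos(th),-np.sin(th)],[np.sin(th),np.cos(th)]])
    c=W.mean(0)-R@(G.mean(0)+[.015,0])+[-.0012,.0036]
    D=np.array([[np.cos(DY),-np.sin(DY)],[np.sin(DY),np.cos(DY)]])
    r=D.T@(c-BM)
    pl=c+R@[-.075,.0725];pr=c+R@[-.075,-.0725]
    print('n',len(W),'centre',c.round(4),'yaw',round(th,4),'| rel dock: x(rear->bar) %.1f mm, y %.1f mm, yaw %.3f'%((r[0]+.075)*1e3,r[1]*1e3,th-DY),'| padL',pl.round(4),'padR',pr.round(4))
    return c,th
E
python3 - <<'E'
from h import *
for f in ('d0','d1'): sp(cv2.imread(f'pics/{f}.png')[:,:,::-1])
E
```

```text
n 12 centre [ 0.534  -0.1026] yaw 0.0795 | rel dock: x(rear->bar) -74.4 mm, y -16.7 mm, yaw -0.014 | padL [ 0.4534 -0.0363] padR [ 0.465  -0.1808]
n 12 centre [ 0.5392 -0.0992] yaw 0.1001 | rel dock: x(rear->bar) -68.9 mm, y -13.8 mm, yaw 0.007 | padL [ 0.4574 -0.0345] padR [ 0.4718 -0.1788]
```

```bash
python3 -m jog '[[-2.5,1,0.4,0,0,0,1],[-5,2,0.7,0,0,0,1],[-7.5,3,1,0,0,0,1],[-10,4,1.4,0,0,0,1],[-12.5,5,1.8,0,0,0,1]]'; python3 - <<'E'
from h import *
unit();sp()
E
```

```text
clock: 6.35
ee_pos: [0.4726, -0.1727, 0.0356]
eef_rot: [[-0.983, -0.096, 0.159], [-0.094, 0.995, 0.017], [-0.16, 0.002, -0.987]]
force: [-7.6, -6.4, 2.7]
finger_gap: -0.0004
now [ 0.4726 -0.1727  0.0356] F [-7.6 -6.4  2.7]
per dock fwd [-0.987 -0.006  0.16 ] left [-0.006  1.     0.003] up [-0.16   0.002 -0.987]
n 9 centre [ 0.5487 -0.0925] yaw 0.1197 | rel dock: x(rear->bar) -58.8 mm, y -8.0 mm, yaw 0.027 | padL [ 0.4656 -0.0295] padR [ 0.4829 -0.1735]
```

```bash
python3 -m jog '[[-2.5,0.8,0.4,0,0,0,1],[-5,1.6,0.7,0,0,0,1],[-7.5,2.4,1,0,0,0,1],[-10,3.2,1.4,0,0,0,1]]'; python3 - <<'E'
from h import *
unit();im=snap('side','d2.png');sp(im);P,W=pose(im,verbose=1);print(W.round(3).tolist())
E
```

```text
clock: 6.9
ee_pos: [0.4813, -0.1694, 0.0355]
eef_rot: [[-0.983, -0.096, 0.156], [-0.095, 0.995, 0.016], [-0.157, 0.001, -0.988]]
force: [-8.6, -6.7, 3.1]
finger_gap: 0.0002
now [ 0.4813 -0.1694  0.0355] F [-8.6 -6.7  3.1]
per dock fwd [-0.988 -0.007  0.157] left [-0.006  1.     0.002] up [-0.157  0.001 -0.988]
n 12 centre [ 0.5557 -0.0877] yaw 0.1379 | rel dock: x(rear->bar) -51.4 mm, y -3.9 mm, yaw 0.045 | padL [ 0.4714 -0.0262] padR [ 0.4914 -0.1698]
[[0.556, -0.121], [0.596, -0.116], [0.576, -0.119], [0.553, -0.101], [0.593, -0.096], [0.573, -0.099], [0.665, -0.065], [0.571, -0.08], [0.551, -0.083], [0.59, -0.077], [0.588, -0.057], [0.568, -0.06], [0.548, -0.062], [0.588, -0.026]]
```

View pics/dbg.png

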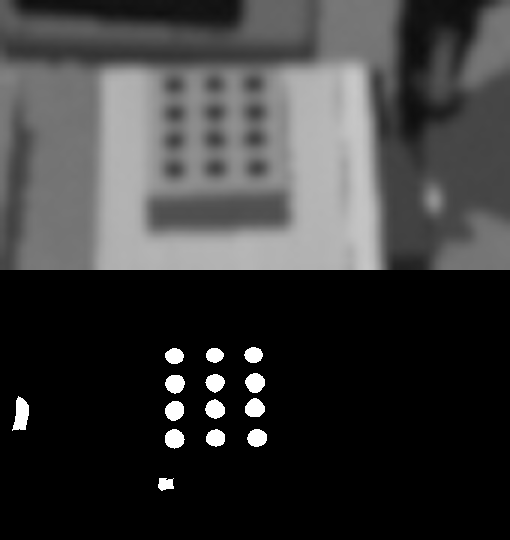

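```bash
python3 -m jog '[[22,0,-3.5,0,0,0,1],[44,0,-7,0,0,0,1],[44,60,-7,0,0,0,1],[44,120,-7,0,0,0,1],[44,144,-7,0,0,0,1]]'; python3 - <<'E'
from h import *
goto(.4614-.004,-.027,.0355);unit();sp()
E
```

```text
clock: 7.58
ee_pos: [0.422, -0.0278, 0.0352]
eef_rot: [[-0.983, -0.098, 0.155], [-0.097, 0.995, 0.017], [-0.156, 0.002, -0.988]]
force: [0.4, -0.3, 0.5]
finger_gap: -0.0002
shift mm to (0.4574, -0.027, 0.0355) [-34.9  -2.7   5.2]
now [ 0.422  -0.0278  0.0352] F [ 0.4 -0.3  0.5]
per dock fwd [-0.988 -0.008  0.156] left [-0.008  1.     0.003] up [-0.156  0.002 -0.988]
n 12 centre [ 0.556  -0.0873] yaw 0.1429 | rel dock: x(rear->bar) -51.0 mm, y -3.6 mm, yaw 0.050 | padL [ 0.4715 -0.0263] padR [ 0.4921 -0.1698]
```

```bash
python3 -m jog '[[-17,-1,2.6,0,0,0,1],[-33,-2,5,0,0,0,1],[-36,-2,5.5,0,0,0,1],[-39,-2,6,0,0,0,1]]';python3 -m jog '[[-2.5,0,0.4,0,0,0,1],[-5,0,0.8,0,0,0,1],[-7.5,0,1.2,0,0,0,1],[-10,0,1.6,0,0,0,1],[-12.5,0,2,0,0,0,1]]'; python3 - <<'E'
from h import *
unit();sp()
E
```

```text
clock: 8.12
ee_pos: [0.4607, -0.0248, 0.0348]
eef_rot: [[-0.983, -0.099, 0.154], [-0.097, 0.995, 0.018], [-0.155, 0.003, -0.988]]
force: [-0.1, -0.1, 0.4]
finger_gap: 0.0001
clock: 8.75
ee_pos: [0.4694, -0.0222, 0.0331]
eef_rot: [[-0.985, -0.1, 0.144], [-0.097, 0.995, 0.022], [-0.146, 0.007, -0.989]]
force: [-12.1, 2.3, 8.3]
finger_gap: 0.0
now [ 0.4694 -0.0222  0.0331] F [-12.1   2.3   8.3]
per dock fwd [-0.989 -0.01   0.146] left [-0.009  1.     0.009] up [-0.146  0.007 -0.989]
n 12 centre [ 0.5616 -0.0878] yaw 0.1024 | rel dock: x(rear->bar) -45.5 mm, y -4.5 mm, yaw 0.009 | padL [ 0.4796 -0.0234] padR [ 0.4944 -0.1676]
```

```bash
python3 -m jog '[[-2.5,0.5,0,0,-0.3,0,1],[-5,1,0,0,-0.6,0,1],[-7.5,1.5,0,0,-0.9,0,1],[-9.5,1.9,0,0,-1.1,0,1]]'; python3 - <<'E'
from h import *
unit();sp()
E
```

```text
clock: 9.3
ee_pos: [0.4762, -0.0187, 0.0328]
eef_rot: [[-0.982, -0.099, 0.158], [-0.097, 0.995, 0.025], [-0.16, 0.009, -0.987]]
force: [-3.6, 0.7, -2.0]
finger_gap: 0.0002
now [ 0.4762 -0.0187  0.0328] F [-3.6  0.7 -2. ]
per dock fwd [-0.987 -0.01   0.16 ] left [-0.008  1.     0.011] up [-0.16   0.009 -0.987]
n 12 centre [ 0.5661 -0.0878] yaw 0.0697 | rel dock: x(rear->bar) -41.0 mm, y -5.0 mm, yaw -0.023 | padL [ 0.4862 -0.0207] padR [ 0.4963 -0.1654]
```

```bash
python3 -m jog '[[23,0,-4,0,0,0,1],[45,0,-9,0,0,0,1],[45,-60,-9,0,0,0,1],[45,-120,-9,0,0,0,1],[45,-144,-9,0,0,0,1]]'; python3 - <<'E'
from h import *
goto(.4963-.0145,-.167,.0355);unit()
E
```

```text
clock: 9.98
ee_pos: [0.4471, -0.1708, 0.035]
eef_rot: [[-0.982, -0.096, 0.164], [-0.094, 0.995, 0.021], [-0.165, 0.005, -0.986]]
force: [-0.1, 1.5, -0.6]
finger_gap: 0.0
shift mm to (0.4818, -0.167, 0.0355) [-34.5   0.4   5.2]
now [ 0.4471 -0.1708  0.035 ] F [-0.1  1.5 -0.6]
per dock fwd [-0.986 -0.006  0.165] left [-0.005  1.     0.006] up [-0.165  0.005 -0.986]
```

```bash
python3 -m jog '[[-17,0,2.6,0,0,0,1],[-33,0.5,5,0,0,0,1],[-36,1,5.5,0,0,0,1],[-39,1.5,6,0,0,0,1]]';python3 -m jog '[[-2.5,0.7,0.3,0,0,0,1],[-5,1.4,0.6,0,0,0,1],[-7.5,2.1,0.9,0,0,0,1],[-10,2.8,1.2,0,0,0,1],[-12.5,3.5,1.6,0,0,0,1]]'; python3 - <<'E'
from h import *
unit();sp()
E
```

```text
clock: 10.48
ee_pos: [0.4862, -0.1648, 0.0353]
eef_rot: [[-0.982, -0.097, 0.163], [-0.095, 0.995, 0.021], [-0.165, 0.006, -0.986]]
force: [1.0, 0.1, -0.0]
finger_gap: -0.0003
clock: 11.1
ee_pos: [0.4967, -0.1603, 0.0352]
eef_rot: [[-0.982, -0.098, 0.16], [-0.096, 0.995, 0.021], [-0.161, 0.005, -0.987]]
force: [-7.0, -5.8, 1.8]
finger_gap: 0.0001
now [ 0.4967 -0.1603  0.0352] F [-7.  -5.8  1.8]
per dock fwd [-0.987 -0.008  0.161] left [-0.007  1.     0.006] up [-0.161  0.005 -0.987]
n 12 centre [ 0.5749 -0.0822] yaw 0.0887 | rel dock: x(rear->bar) -31.8 mm, y -0.1 mm, yaw -0.004 | padL [ 0.4937 -0.0166] padR [ 0.5066 -0.161 ]
```

```bash
python3 -m jog '[[-2.5,0,0.4,0,0,0,1],[-5,0,0.8,0,0,0,1],[-7.5,0,1.2,0,0,0,1],[-10,0,1.6,0,0,0,1]]'; python3 - <<'E'
from h import *
unit();sp()
E
```

```text
clock: 11.65
ee_pos: [0.5052, -0.1595, 0.0349]
eef_rot: [[-0.983, -0.099, 0.156], [-0.097, 0.995, 0.02], [-0.157, 0.005, -0.988]]
force: [-10.1, -5.0, 6.9]
finger_gap: 0.0
now [ 0.5052 -0.1595  0.0349] F [-10.1  -5.    6.9]
per dock fwd [-0.988 -0.01   0.157] left [-0.009  1.     0.006] up [-0.157  0.005 -0.988]
n 12 centre [ 0.5812 -0.0795] yaw 0.1198 | rel dock: x(rear->bar) -25.2 mm, y 1.9 mm, yaw 0.027 | padL [ 0.4981 -0.0165] padR [ 0.5154 -0.1604]
```

```bash
python3 -m jog '[[23,0,-4,0,0,0,1],[45,0,-7.5,0,0,0,1],[45,60,-7.5,0,0,0,1],[45,120,-7.5,0,0,0,1],[45,144,-7.5,0,0,0,1]]'; python3 - <<'E'
from h import *
goto(.4981-.014,-.018,.0355);unit()
E
```

```text
clock: 12.32
ee_pos: [0.4442, -0.018, 0.0354]
eef_rot: [[-0.983, -0.102, 0.155], [-0.1, 0.995, 0.022], [-0.157, 0.006, -0.988]]
force: [0.3, -0.6, 0.3]
finger_gap: -0.0001
shift mm to (0.4841, -0.018, 0.0355) [-39.2  -4.1   6.1]
now [ 0.4442 -0.018   0.0354] F [ 0.3 -0.6  0.3]
per dock fwd [-0.988 -0.012  0.157] left [-0.011  1.     0.007] up [-0.157  0.006 -0.988]
```

```bash
python3 -m jog '[[-19,-2,3,0,0,0,1],[-37,-4,5.8,0,0,0,1],[-40,-4,6,0,0,0,1],[-42,-4,6.2,0,0,0,1]]';python3 -m jog '[[-2.5,-0.2,0.2,0,0,0,1],[-5,-0.4,0.5,0,0,0,1],[-7.5,-0.6,0.8,0,0,0,1],[-10,-0.8,1.1,0,0,0,1],[-12.5,-1,1.5,0,0,0,1]]'; python3 - <<'E'
from h import *
unit();sp()
E
```

```text
clock: 12.82
ee_pos: [0.4862, -0.0174, 0.0356]
eef_rot: [[-0.983, -0.102, 0.154], [-0.1, 0.995, 0.022], [-0.156, 0.006, -0.988]]
force: [0.3, -0.6, -0.0]
finger_gap: 0.0002
clock: 13.45
ee_pos: [0.4949, -0.0158, 0.0345]
eef_rot: [[-0.984, -0.103, 0.145], [-0.1, 0.995, 0.025], [-0.147, 0.01, -0.989]]
force: [-12.5, 3.4, 9.6]
finger_gap: 0.0003
now [ 0.4949 -0.0158  0.0345] F [-12.5   3.4   9.6]
per dock fwd [-0.989 -0.013  0.146] left [-0.011  1.     0.012] up [-0.147  0.01  -0.989]
n 12 centre [ 0.5861 -0.0799] yaw 0.0975 | rel dock: x(rear->bar) -20.4 mm, y 1.0 mm, yaw 0.004 | padL [ 0.5044 -0.0151] padR [ 0.5185 -0.1594]
```

```bash
python3 -m jog '[[-2.5,0,-0.1,0,-0.3,0,1],[-5,0,0.1,0,-0.6,0,1],[-7,0,0.5,0,-0.8,0,1]]'; python3 -m jog '[[23,0,-4,0,0,0,1],[45,0,-9,0,0,0,1],[45,-60,-9,0,0,0,1],[45,-120,-9,0,0,0,1],[45,-144,-9,0,0,0,1]]'; python3 - <<'E'
from h import *
c,th=sp()
p=c+np.array([[np.cos(th),-np.sin(th)],[np.sin(th),np.cos(th)]])@[-.089,-.0735]
goto(*p,.0355);unit()
E
```

```text
clock: 13.88
ee_pos: [0.4987, -0.0143, 0.0337]
eef_rot: [[-0.983, -0.103, 0.151], [-0.1, 0.995, 0.028], [-0.153, 0.013, -0.988]]
force: [-12.9, 0.4, 9.6]
finger_gap: -0.0
clock: 14.5
ee_pos: [0.4685, -0.1655, 0.0345]
eef_rot: [[-0.983, -0.1, 0.152], [-0.097, 0.995, 0.027], [-0.154, 0.011, -0.988]]
force: [0.2, -0.5, -0.3]
finger_gap: -0.0
n 12 centre [ 0.5889 -0.08  ] yaw 0.0711 | rel dock: x(rear->bar) -17.7 mm, y 0.7 mm, yaw -0.022 | padL [ 0.5089 -0.013 ] padR [ 0.5192 -0.1576]
shift mm to (np.float64(0.5053310929776504), np.float64(-0.15962096437906542), 0.0355) [-36.5   3.8   5.1]
now [ 0.469  -0.1671  0.0348] F [ 0.1 -1.6  1.5]
per dock fwd [-0.988 -0.01   0.155] left [-0.008  1.     0.011] up [-0.155  0.01  -0.988]
```

Push the right pad, gently now since the bar is near.

```bash
python3 -m jog '[[-18,2,2.6,0,0,0,1],[-34,4,5,0,0,0,1],[-37,4,5.3,0,0,0,1],[-39,4,5.6,0,0,0,1]]';python3 -m jog '[[-2.5,0,0.2,0,0,0,1],[-5,0,0.5,0,0,0,1],[-7.5,0,0.8,0,0,0,1],[-10,0,1.1,0,0,0,1],[-12.5,0,1.5,0,0,0,1]]'; python3 - <<'E'
from h import *
unit();sp(snap('side','d3.png'))
a=cv2.imread('pics/d3.png')[100:270,210:410];cv2.imwrite('pics/dz3.png',cv2.resize(a,(700,595),interpolation=cv2.INTER_CUBIC))
E
```

```text
clock: 15.05
ee_pos: [0.5076, -0.1584, 0.0351]
eef_rot: [[-0.983, -0.1, 0.153], [-0.098, 0.995, 0.026], [-0.154, 0.01, -0.988]]
force: [-0.5, -0.5, -0.5]
finger_gap: -0.0006
clock: 15.68
ee_pos: [0.5182, -0.1575, 0.035]
eef_rot: [[-0.984, -0.101, 0.148], [-0.099, 0.995, 0.026], [-0.15, 0.011, -0.989]]
force: [-9.9, -4.4, 4.8]
finger_gap: -0.0003
now [ 0.5182 -0.1575  0.035 ] F [-9.9 -4.4  4.8]
per dock fwd [-0.989 -0.012  0.15 ] left [-0.01   1.     0.012] up [-0.15   0.011 -0.989]
n 12 centre [ 0.5953 -0.0776] yaw 0.1025 | rel dock: x(rear->bar) -11.1 mm, y 2.5 mm, yaw 0.010 | padL [ 0.5133 -0.0131] padR [ 0.5281 -0.1574]
```

View pics/dz3.png

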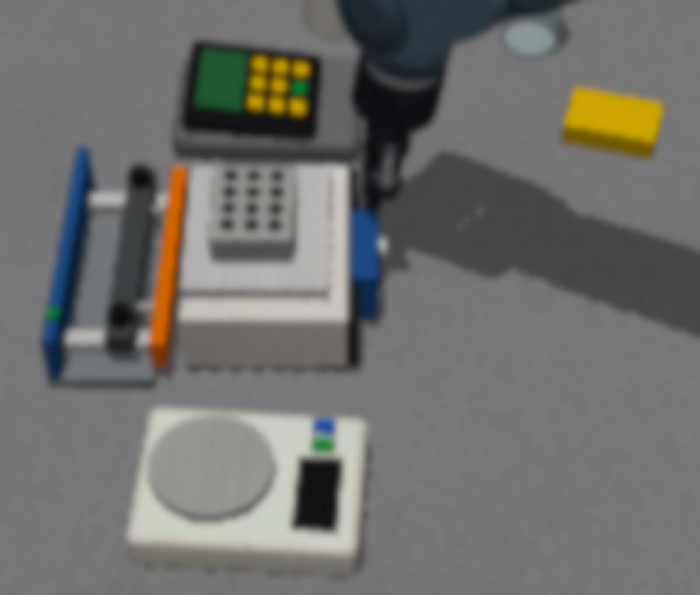

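```bash
python3 -m jog '[[-2,0,0.2,0,0,0,1],[-4,0,0.5,0,0,0,1],[-5,0,0.6,0,0,0,1]]'; python3 -m jog '[[23,0,-4,0,0,0,1],[45,0,-7.5,0,0,0,1],[45,60,-7.5,0,0,0,1],[45,120,-7.5,0,0,0,1],[45,144,-7.5,0,0,0,1]]'; python3 - <<'E'
from h import *
c,th=sp()
p=c+np.array([[np.cos(th),-np.sin(th)],[np.sin(th),np.cos(th)]])@[-.089,.0735]
goto(*p,.0355);unit()
E
```

```text
clock: 16.1
ee_pos: [0.5215, -0.1574, 0.0348]
eef_rot: [[-0.984, -0.102, 0.144], [-0.1, 0.995, 0.025], [-0.146, 0.011, -0.989]]
force: [-10.2, -4.2, 5.7]
finger_gap: -0.0
clock: 16.73
ee_pos: [0.4599, -0.0163, 0.0368]
eef_rot: [[-0.984, -0.104, 0.142], [-0.102, 0.994, 0.026], [-0.144, 0.011, -0.989]]
force: [0.3, -1.3, -0.8]
finger_gap: -0.0003
n 12 centre [ 0.5978 -0.0765] yaw 0.1204 | rel dock: x(rear->bar) -8.5 mm, y 3.3 mm, yaw 0.027 | padL [ 0.5146 -0.0136] padR [ 0.532  -0.1575]
shift mm to (np.float64(0.500581930667159), np.float64(-0.014245349912164071), 0.0355) [-40.3  -3.6   7. ]
now [ 0.4596 -0.015   0.0367] F [ 0.3  0.8 -0.7]
per dock fwd [-0.989 -0.016  0.144] left [-0.014  1.     0.014] up [-0.144  0.012 -0.99 ]
```

```bash
python3 -m jog '[[-20,-2,3.4,0,-0.4,0,1],[-38,-3,6.4,0,-0.8,0,1],[-41,-3,7,0,-1,0,1],[-43,-3,7.3,0,-1,0,1]]';python3 -m jog '[[-2,0,0.2,0,0,0,1],[-4,0,0.5,0,0,0,1],[-6,0,0.7,0,0,0,1],[-8,0,1,0,0,0,1]]'; python3 - <<'E'
from h import *
unit();sp()
E
```

```text
clock: 17.27
ee_pos: [0.5027, -0.0135, 0.0353]
eef_rot: [[-0.982, -0.105, 0.158], [-0.102, 0.994, 0.029], [-0.16, 0.013, -0.987]]
force: [0.3, 0.5, -0.8]
finger_gap: 0.0001
clock: 17.77
ee_pos: [0.5074, -0.012, 0.0345]
eef_rot: [[-0.983, -0.106, 0.15], [-0.103, 0.994, 0.031], [-0.152, 0.015, -0.988]]
force: [-12.8, 1.6, 9.4]
finger_gap: -0.0002
now [ 0.5074 -0.012   0.0345] F [-12.8   1.6   9.4]
per dock fwd [-0.988 -0.016  0.152] left [-0.014  1.     0.018] up [-0.152  0.015 -0.988]
n 12 centre [ 0.5995 -0.0763] yaw 0.1019 | rel dock: x(rear->bar) -6.8 mm, y 3.4 mm, yaw 0.009 | padL [ 0.5175 -0.0118] padR [ 0.5322 -0.1561]
```

```bash
python3 -m jog '[[-2,0,0,0,0,0,1],[-4,0,0.1,0,0,0,1],[-6,0,0.3,0,0,0,1],[-8,0,0.6,0,0,0,1]]'; python3 -m jog '[[23,0,-4,0,0,0,1],[45,0,-8.5,0,0,0,1],[45,-60,-8.5,0,0,0,1],[45,-120,-8.5,0,0,0,1],[45,-144,-8.5,0,0,0,1]]'; python3 - <<'E'
from h import *
c,th=sp()
p=c+np.array([[np.cos(th),-np.sin(th)],[np.sin(th),np.cos(th)]])@[-.089,-.0735]
goto(*p,.0355);unit()
E
```

```text
clock: 18.32
ee_pos: [0.512, -0.0102, 0.034]
eef_rot: [[-0.984, -0.107, 0.141], [-0.103, 0.994, 0.034], [-0.144, 0.018, -0.989]]
force: [-12.4, 1.9, 9.8]
finger_gap: 0.0002
clock: 18.95
ee_pos: [0.4824, -0.1614, 0.0339]
eef_rot: [[-0.984, -0.104, 0.143], [-0.1, 0.994, 0.032], [-0.145, 0.017, -0.989]]
force: [-0.7, 0.9, 0.0]
finger_gap: -0.0001
n 13 centre [ 0.6031 -0.0767] yaw 0.0826 | rel dock: x(rear->bar) -3.2 mm, y 2.7 mm, yaw -0.010 | padL [ 0.5224 -0.0106] padR [ 0.5343 -0.1551]
shift mm to (np.float64(0.5204684345103578), np.float64(-0.15728872626225315), 0.0355) [-37.8   1.8   4.2]
now [ 0.4829 -0.163   0.0341] F [-0.1 -1.6  0.9]
per dock fwd [-0.989 -0.013  0.146] left [-0.011  1.     0.017] up [-0.146  0.016 -0.989]
```

```bash
sed -i 's/<.045\]/<.041]/' h.py; python3 -m jog '[[-19,1,2.2,0,-0.5,0,1],[-36,2,4,0,-1,0,1],[-38,2,4.3,0,-1,0,1],[-40,2,4.6,0,-1,0,1]]';python3 -m jog '[[-1.5,0,0.2,0,0,0,1],[-3,0,0.4,0,0,0,1],[-4.5,0,0.6,0,0,0,1],[-6,0,0.8,0,0,0,1]]'; python3 - <<'E'
from h import *
unit();sp()
E
```

```text
clock: 19.5
ee_pos: [0.5224, -0.1562, 0.0351]
eef_rot: [[-0.982, -0.104, 0.16], [-0.1, 0.994, 0.033], [-0.162, 0.016, -0.987]]
force: [0.7, 0.0, -0.1]
finger_gap: 0.0001
clock: 20.0
ee_pos: [0.5264, -0.1558, 0.0349]
eef_rot: [[-0.982, -0.105, 0.155], [-0.101, 0.994, 0.033], [-0.158, 0.017, -0.987]]
force: [-11.5, -3.7, 6.3]
finger_gap: 0.0004
now [ 0.5264 -0.1558  0.0349] F [-11.5  -3.7   6.3]
per dock fwd [-0.987 -0.015  0.157] left [-0.013  1.     0.019] up [-0.158  0.017 -0.987]
n 10 centre [ 0.6045 -0.0761] yaw 0.0916 | rel dock: x(rear->bar) -1.7 mm, y 3.1 mm, yaw -0.001 | padL [ 0.5232 -0.0108] padR [ 0.5364 -0.1552]
```

```bash
python3 - <<'E'
s=open('h.py').read()
s=s.replace("m=np.median(W,0); W=W[np.linalg.norm(W-m,axis=1)<.041]","""m=np.median(W,0); A0=W
    for r_ in (.05,.045,.041,.040,.039): W=A0[np.linalg.norm(A0-m,axis=1)<r_]; m=(W.max(0)+W.min(0))/2 if r_<.05 else W.mean(0)""")
open('h.py','w').write(s)
E
python3 -m jog '[[-1.5,0,0.2,0,0,0,1],[-3,0,0.4,0,0,0,1],[-4.5,0,0.6,0,0,0,1]]'; python3 - <<'E'
from h import *
unit();sp(snap('side','d4.png'))
E
```

```text
clock: 20.42
ee_pos: [0.5284, -0.1558, 0.0347]
eef_rot: [[-0.983, -0.107, 0.149], [-0.103, 0.994, 0.033], [-0.151, 0.017, -0.988]]
force: [-13.7, -4.6, 10.8]
finger_gap: -0.0
now [ 0.5284 -0.1558  0.0347] F [-13.7  -4.6  10.8]
per dock fwd [-0.988 -0.017  0.151] left [-0.014  1.     0.019] up [-0.151  0.017 -0.988]
n 12 centre [ 0.6058 -0.0756] yaw 0.0953 | rel dock: x(rear->bar) -0.4 mm, y 3.6 mm, yaw 0.002 | padL [ 0.5243 -0.0105] padR [ 0.5381 -0.1549]
```

```bash
python3 -m jog '[[-1.5,0,0,0,0,0,1],[-3,0,0,0,0,0,1]]'; python3 - <<'E'
from h import *
unit();sp()
E
```

```text
clock: 20.72
ee_pos: [0.5288, -0.1558, 0.0347]
eef_rot: [[-0.984, -0.108, 0.142], [-0.105, 0.994, 0.033], [-0.145, 0.018, -0.989]]
force: [-15.3, -4.7, 10.2]
finger_gap: 0.0002
now [ 0.5288 -0.1558  0.0347] F [-15.3  -4.7  10.2]
per dock fwd [-0.989 -0.019  0.144] left [-0.016  1.     0.02 ] up [-0.145  0.018 -0.989]
n 12 centre [ 0.6061 -0.0755] yaw 0.0983 | rel dock: x(rear->bar) -0.1 mm, y 3.6 mm, yaw 0.005 | padL [ 0.5243 -0.0107] padR [ 0.5386 -0.155 ]
```

```bash
python3 -m jog '[[-2,0,-0.2,0,-0.5,0,1],[-4,0,-0.3,0,-1,0,1],[-5,0,-0.3,0,-1.5,0,1]]'; python3 - <<'E'
from h import *
unit();sp(snap('side','d5.png'))
a=cv2.imread('pics/d5.png')[130:230,210:330];cv2.imwrite('pics/dz5.png',cv2.resize(a,(720,600),interpolation=cv2.INTER_CUBIC))
E
```

```text
clock: 21.15
ee_pos: [0.5311, -0.1556, 0.0347]
eef_rot: [[-0.981, -0.109, 0.162], [-0.105, 0.994, 0.036], [-0.165, 0.018, -0.986]]
force: [-10.7, -6.0, 4.2]
finger_gap: 0.0003
now [ 0.5311 -0.1556  0.0347] F [-10.7  -6.    4.2]
per dock fwd [-0.986 -0.02   0.164] left [-0.016  1.     0.021] up [-0.165  0.018 -0.986]
n 12 centre [ 0.608 -0.075] yaw 0.1054 | rel dock: x(rear->bar) 1.8 mm, y 3.9 mm, yaw 0.012 | padL [ 0.5258 -0.0108] padR [ 0.541 -0.155]
```

View pics/dz5.png

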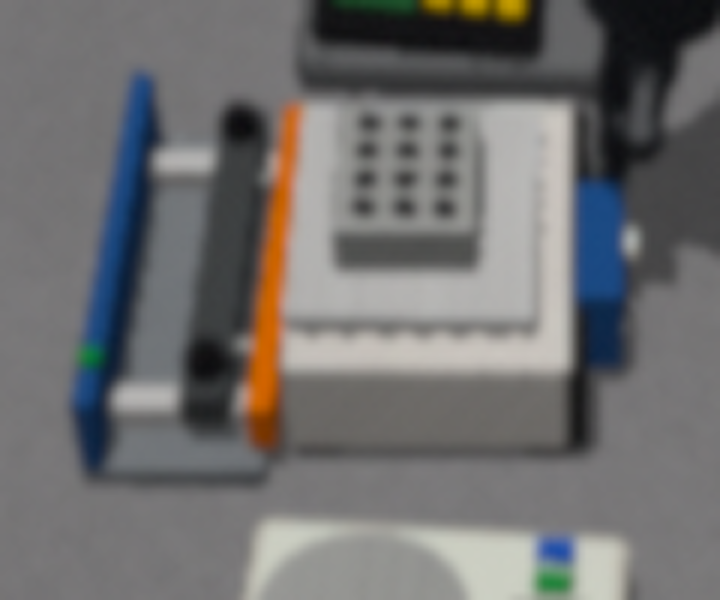

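```bash
python3 -m jog '[[23,0,-4,0,0,0,1],[45,0,-7.5,0,0,0.5,1],[45,60,-7.5,0,0,1,1],[45,120,-7.5,0,0,1,1],[45,144,-7.5,0,0,1,1]]'; python3 - <<'E'
from h import *
c,th=sp()
p=c+np.array([[np.cos(th),-np.sin(th)],[np.sin(th),np.cos(th)]])@[-.089,.0725]
goto(*p,.0355);unit()
E
```

```text
clock: 21.82
ee_pos: [0.4687, -0.015, 0.0369]
eef_rot: [[-0.982, -0.094, 0.161], [-0.089, 0.995, 0.037], [-0.164, 0.022, -0.986]]
force: [-0.2, -1.0, -0.5]
finger_gap: -0.0
n 12 centre [ 0.608 -0.075] yaw 0.1044 | rel dock: x(rear->bar) 1.9 mm, y 3.9 mm, yaw 0.011 | padL [ 0.5259 -0.0107] padR [ 0.541  -0.1549]
shift mm to (np.float64(0.5119464917829136), np.float64(-0.01215326238138277), 0.0355) [-42.8  -2.7   8.4]
now [ 0.4683 -0.0137  0.0368] F [-0.3  0.8 -0.5]
per dock fwd [-0.987 -0.005  0.163] left [-0.001  1.     0.024] up [-0.163  0.023 -0.986]
```

```bash
python3 -m jog '[[-20,-1,4,0,0,0,1],[-40,-2,7.6,0,0,0,1],[-43,-2,8,0,0,0,1],[-45,-2,8.3,0,0,0,1]]';python3 -m jog '[[-2,0,0,0,0,0,1],[-4,0,0.2,0,-0.3,0,1],[-6,0,0.4,0,-0.6,0,1],[-8,0,0.6,0,-0.9,0,1],[-9,0,0.8,0,-1,0,1]]'; python3 - <<'E'
from h import *
unit();sp()
E
```

```text
clock: 22.38
ee_pos: [0.5135, -0.0115, 0.0357]
eef_rot: [[-0.983, -0.095, 0.16], [-0.09, 0.995, 0.038], [-0.163, 0.023, -0.986]]
force: [-0.5, 0.4, -1.3]
finger_gap: -0.0001
clock: 23.0
ee_pos: [0.5186, -0.0098, 0.0351]
eef_rot: [[-0.981, -0.096, 0.167], [-0.09, 0.995, 0.042], [-0.171, 0.026, -0.985]]
force: [-15.1, 0.6, 12.0]
finger_gap: -0.0001
now [ 0.5186 -0.0098  0.0351] F [-15.1   0.6  12. ]
per dock fwd [-0.985 -0.006  0.171] left [-0.002  1.     0.027] up [-0.171  0.026 -0.985]
n 12 centre [ 0.6095 -0.0745] yaw 0.0884 | rel dock: x(rear->bar) 3.4 mm, y 4.2 mm, yaw -0.005 | padL [ 0.5284 -0.0089] padR [ 0.5412 -0.1534]
```

```bash
python3 -m jog '[[-2,0,-0.2,0,0,0,1],[-4,0,-0.4,0,-0.3,0,1],[-6,0,-0.4,0,-0.6,0,1]]'; python3 - <<'E'
from h import *
unit();sp()
E
```

```text
clock: 23.42
ee_pos: [0.5203, -0.0086, 0.0348]
eef_rot: [[-0.981, -0.097, 0.168], [-0.091, 0.995, 0.045], [-0.171, 0.029, -0.985]]
force: [-15.8, -1.7, 8.9]
finger_gap: -0.0003
now [ 0.5203 -0.0086  0.0348] F [-15.8  -1.7   8.9]
per dock fwd [-0.985 -0.008  0.171] left [-0.003  1.     0.03 ] up [-0.171  0.029 -0.985]
n 11 centre [ 0.6091 -0.0734] yaw 0.0802 | rel dock: x(rear->bar) 3.1 mm, y 5.4 mm, yaw -0.013 | padL [ 0.5285 -0.0071] padR [ 0.5401 -0.1517]
```

```bash
python3 -m jog '[[23,0,-4,0,0,0,1],[45,0,-9,0,0,0,1],[45,-60,-9,0,0,0,1],[45,-120,-9,0,0,0,1],[45,-144,-9,0,0,0,1]]'; python3 - <<'E'
from h import *
c,th=sp()
p=c+np.array([[np.cos(th),-np.sin(th)],[np.sin(th),np.cos(th)]])@[-.089,-.0735]
goto(*p,.0355);unit()
E
```

```text
clock: 24.1
ee_pos: [0.4892, -0.1595, 0.0324]
eef_rot: [[-0.981, -0.094, 0.17], [-0.088, 0.995, 0.043], [-0.173, 0.028, -0.985]]
force: [0.4, 0.2, 0.0]
finger_gap: 0.0003
n 12 centre [ 0.6107 -0.0744] yaw 0.077 | rel dock: x(rear->bar) 4.6 mm, y 4.3 mm, yaw -0.016 | padL [ 0.5304 -0.0079] padR [ 0.5415 -0.1524]
shift mm to (np.float64(0.5276633800888589), np.float64(-0.1545152070650919), 0.0355) [-38.3   3.    3.9]
now [ 0.4897 -0.161   0.0326] F [-0.5 -1.2  0.8]
per dock fwd [-0.985 -0.004  0.174] left [0.001 1.    0.026] up [-0.174  0.026 -0.984]
```

```bash
python3 -m jog '[[-19,1.5,2,0,0,0,1],[-36,3,3.6,0,0,0,1],[-39,3,4,0,0,0,1],[-41,3,4.4,0,0,0,1]]';python3 -m jog '[[-2,0,0.2,0,0,0,1],[-4,0,0.3,0,-0.3,0,1],[-6,0,0.5,0,-0.6,0,1],[-8,0,0.7,0,-0.9,0,1]]'; python3 - <<'E'
from h import *
unit();sp()
E
```

```text
clock: 24.65
ee_pos: [0.5302, -0.1535, 0.0352]
eef_rot: [[-0.981, -0.094, 0.17], [-0.088, 0.995, 0.042], [-0.173, 0.027, -0.985]]
force: [-0.2, -0.3, 0.3]
finger_gap: -0.0001
clock: 25.15
ee_pos: [0.5346, -0.153, 0.0348]
eef_rot: [[-0.979, -0.097, 0.177], [-0.09, 0.995, 0.044], [-0.18, 0.028, -0.983]]
force: [-22.2, -6.9, 12.6]
finger_gap: 0.0002
now [ 0.5346 -0.153   0.0348] F [-22.2  -6.9  12.6]
per dock fwd [-0.984 -0.007  0.18 ] left [-0.002  1.     0.028] up [-0.18   0.028 -0.983]
n 12 centre [ 0.6124 -0.0737] yaw 0.0892 | rel dock: x(rear->bar) 6.3 mm, y 4.8 mm, yaw -0.004 | padL [ 0.5312 -0.0082] padR [ 0.5441 -0.1526]
```

```bash
python3 -m jog '[[23,0,-4,0,0,0,1],[45,0,-8.5,0,0,0,1],[45,60,-8.5,0,0,0,1],[45,120,-8.5,0,0,0,1],[45,144,-8.5,0,0,0,1]]'; python3 - <<'E'
from h import *
c,th=sp()
p=c+np.array([[np.cos(th),-np.sin(th)],[np.sin(th),np.cos(th)]])@[-.089,.0725]
goto(*p,.0355);unit()
E
```

```text
clock: 25.82
ee_pos: [0.4736, -0.0117, 0.0387]
eef_rot: [[-0.979, -0.099, 0.176], [-0.092, 0.995, 0.045], [-0.179, 0.028, -0.983]]
force: [-0.2, -0.2, 0.4]
finger_gap: 0.0002
n 12 centre [ 0.6124 -0.0737] yaw 0.0899 | rel dock: x(rear->bar) 6.3 mm, y 4.8 mm, yaw -0.003 | padL [ 0.5312 -0.0083] padR [ 0.5442 -0.1527]
shift mm to (np.float64(0.517223221098958), np.float64(-0.009533027784557557), 0.0355) [-42.6  -3.6  10.7]
now [ 0.4733 -0.0104  0.0385] F [ 0.   1.1 -0.7]
per dock fwd [-0.984 -0.01   0.178] left [-0.004  1.     0.031] up [-0.179  0.029 -0.983]
```

```bash
python3 -m jog '[[-20,-1.5,5,0,0,0,1],[-40,-3,10,0,0,0,1],[-43,-3,10.6,0,0,0,1],[-45,-3,11,0,0,0,1]]';python3 -m jog '[[-2,0,0.2,0,0,0,1],[-4,0,0.3,0,0,0,1],[-5,0,0.4,0,0,0,1],[-6,0,0.5,0,0,0,1]]'; python3 - <<'E'
from h import *
unit();sp()
E
```

```text
clock: 26.38
ee_pos: [0.5191, -0.0089, 0.0354]
eef_rot: [[-0.98, -0.099, 0.174], [-0.093, 0.995, 0.047], [-0.178, 0.03, -0.984]]
force: [-0.1, 0.3, 0.4]
finger_gap: 0.0001
clock: 26.88
ee_pos: [0.5217, -0.0083, 0.0351]
eef_rot: [[-0.981, -0.101, 0.166], [-0.094, 0.994, 0.047], [-0.169, 0.031, -0.985]]
force: [-18.0, -4.2, 15.4]
finger_gap: 0.0003
now [ 0.5217 -0.0083  0.0351] F [-18.   -4.2  15.4]
per dock fwd [-0.986 -0.011  0.169] left [-0.006  0.999  0.032] up [-0.169  0.031 -0.985]
n 12 centre [ 0.6125 -0.0737] yaw 0.0874 | rel dock: x(rear->bar) 6.4 mm, y 4.8 mm, yaw -0.006 | padL [ 0.5314 -0.008 ] padR [ 0.5441 -0.1525]
```

```bash
python3 -m jog '[[-2,0,-0.3,0,0,0,1],[-3.5,0,-0.6,0,0,0,1],[-4.5,0,-0.8,0,0,0,1]]'; python3 - <<'E'
from h import *
unit();sp()
E
```

```text
clock: 27.3
ee_pos: [0.5217, -0.0082, 0.0351]
eef_rot: [[-0.983, -0.103, 0.155], [-0.096, 0.994, 0.047], [-0.159, 0.032, -0.987]]
force: [-17.2, -6.7, 9.6]
finger_gap: 0.0
now [ 0.5217 -0.0082  0.0351] F [-17.2  -6.7   9.6]
per dock fwd [-0.987 -0.013  0.158] left [-0.008  0.999  0.033] up [-0.159  0.032 -0.987]
n 12 centre [ 0.6125 -0.0737] yaw 0.0891 | rel dock: x(rear->bar) 6.5 mm, y 4.8 mm, yaw -0.004 | padL [ 0.5313 -0.0081] padR [ 0.5443 -0.1526]
```

```bash
python3 -m jog '[[-2,0,-0.3,0,-0.5,0,1],[-4,0,-0.6,0,-1,0,1],[-5,0,-0.8,0,-1.5,0,1]]'; python3 - <<'E'
from h import *
unit();sp(snap('side','d6.png'))
E
```

```text
clock: 27.72
ee_pos: [0.5219, -0.008, 0.0349]
eef_rot: [[-0.98, -0.105, 0.169], [-0.098, 0.994, 0.05], [-0.173, 0.033, -0.984]]
force: [-17.7, -7.7, 10.0]
finger_gap: 0.0004
now [ 0.5219 -0.008   0.0349] F [-17.7  -7.7  10. ]
per dock fwd [-0.985 -0.015  0.173] left [-0.009  0.999  0.035] up [-0.173  0.033 -0.984]
n 12 centre [ 0.6125 -0.0736] yaw 0.0878 | rel dock: x(rear->bar) 6.5 mm, y 4.8 mm, yaw -0.005 | padL [ 0.5315 -0.008 ] padR [ 0.5442 -0.1524]
```

```bash
python3 -m jog '[[-2,0,-0.3,0,-0.3,0,1],[-4,0,-0.4,0,-0.6,0,1],[-6,0,-0.4,0,-1,0,1],[-8,0,-0.4,0,-1.3,0,1]]'; python3 - <<'E'
from h import *
unit();sp()
E
```

```text
clock: 28.28
ee_pos: [0.5224, -0.0076, 0.0344]
eef_rot: [[-0.979, -0.108, 0.173], [-0.101, 0.994, 0.053], [-0.178, 0.034, -0.984]]
force: [-36.9, -12.8, 26.7]
finger_gap: -0.0001
now [ 0.5224 -0.0076  0.0344] F [-36.9 -12.8  26.7]
per dock fwd [-0.984 -0.019  0.177] left [-0.012  0.999  0.037] up [-0.178  0.034 -0.984]
n 12 centre [ 0.6126 -0.0736] yaw 0.0883 | rel dock: x(rear->bar) 6.6 mm, y 4.9 mm, yaw -0.005 | padL [ 0.5315 -0.008 ] padR [ 0.5443 -0.1524]
```

Wrist force rose more steeply than I expected (about 37 N along x, 47 N in total). I'll release now and check.

```bash
python3 -m jog '[[10,0,-2,0,0,0,1],[35,0,-7,0,0,0,1],[45,0,-9,0,0,0,1],[45,-30,-9,0,0,0,1]]'; python3 - <<'E'
from h import *
import pickle
unit();im=snap('side','d7.png');sp(im)
a=cv2.imread('pics/d7.png')[130:230,210:330];cv2.imwrite('pics/dz7.png',cv2.resize(a,(720,600),interpolation=cv2.INTER_CUBIC))
E
```

```text
clock: 28.82
ee_pos: [0.4791, -0.0416, 0.0341]
eef_rot: [[-0.979, -0.111, 0.173], [-0.103, 0.993, 0.053], [-0.177, 0.035, -0.984]]
force: [1.0, -0.4, 0.5]
finger_gap: 0.0
now [ 0.4791 -0.0416  0.0341] F [ 1.  -0.4  0.5]
per dock fwd [-0.984 -0.021  0.177] left [-0.014  0.999  0.038] up [-0.177  0.035 -0.984]
n 12 centre [ 0.6125 -0.0737] yaw 0.0868 | rel dock: x(rear->bar) 6.4 mm, y 4.8 mm, yaw -0.006 | padL [ 0.5315 -0.0079] padR [ 0.544  -0.1524]
```

View pics/dz7.png

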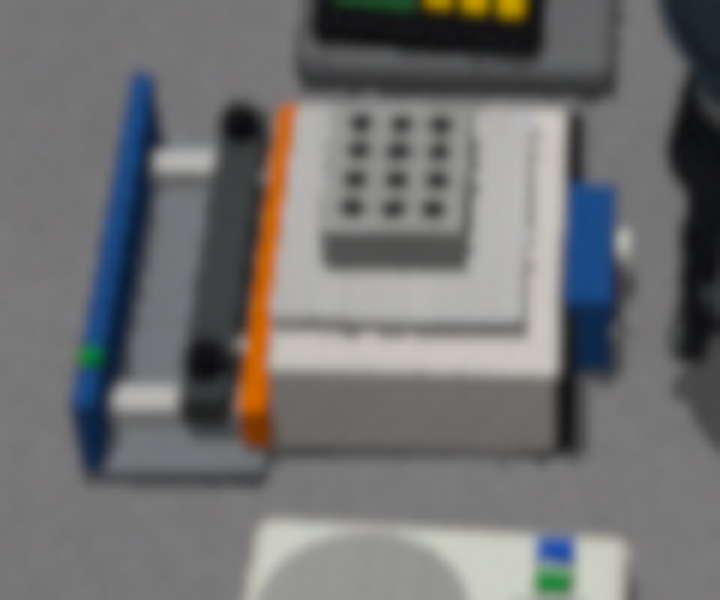

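```bash
python3 - <<'E'
from h import *
def ledge(f):
    im=cv2.imread(f'pics/{f}.png').astype(float)
    s=(im[:,:,2]-im[:,:,0])  # R-B
    out=[]
    for v in range(152,198,5):
        r=s[v,225:275]; i=np.argmax(r>60)
        t=(60-r[i-1])/(r[i]-r[i-1]); out.append((v,225+i-1+t))
    return out
ref=ledge('d0')
for f in ('d3','d4','d5','d6','d7'):
    L=ledge(f);print(f,[round((onz('side',b[1],b[0],.048)[0]-onz('side',a[1],a[0],.048)[0])*1e3,1) for a,b in zip(ref,L)])
E
```

```text
d3 [np.float64(0.2), np.float64(0.1), np.float64(0.1), np.float64(0.2), np.float64(0.1), np.float64(0.1), np.float64(0.1), np.float64(0.2), np.float64(0.1), np.float64(0.2)]
d4 [np.float64(1.7), np.float64(2.5), np.float64(2.7), np.float64(2.3), np.float64(2.7), np.float64(2.4), np.float64(2.2), np.float64(2.6), np.float64(2.3), np.float64(2.3)]
d5 [np.float64(4.8), np.float64(5.8), np.float64(5.5), np.float64(5.7), np.float64(6.3), np.float64(5.8), np.float64(5.7), np.float64(5.6), np.float64(5.4), np.float64(5.3)]
d6 [np.float64(8.5), np.float64(10.1), np.float64(9.2), np.float64(9.3), np.float64(9.8), np.float64(9.3), np.float64(9.2), np.float64(8.7), np.float64(9.0), np.float64(9.3)]
d7 [np.float64(8.2), np.float64(9.9), np.float64(8.8), np.float64(9.2), np.float64(9.7), np.float64(9.2), np.float64(9.1), np.float64(8.7), np.float64(8.9), np.float64(9.2)]
```

```bash
python3 -m jog '[[20,0,-4,0,0,0,1],[40,0,-20,0,0,0,1],[40,0,-60,0,0,0,1],[40,0,-60,0,0,0,1]]'; python3 - <<'E'
from h import *
unit();im=snap('side','d8.png');sp(im)
E
```

```text
clock: 29.38
ee_pos: [0.4337, -0.0535, 0.0901]
eef_rot: [[-0.977, -0.107, 0.183], [-0.1, 0.994, 0.047], [-0.187, 0.028, -0.982]]
force: [0.3, 0.1, -0.1]
finger_gap: 0.0001
now [ 0.4337 -0.0535  0.0901] F [ 0.3  0.1 -0.1]
per dock fwd [-0.982 -0.017  0.186] left [-0.012  0.999  0.031] up [-0.187  0.028 -0.982]
n 12 centre [ 0.6125 -0.0737] yaw 0.0877 | rel dock: x(rear->bar) 6.4 mm, y 4.8 mm, yaw -0.005 | padL [ 0.5314 -0.008 ] padR [ 0.5441 -0.1525]
```

View pics/d8.png

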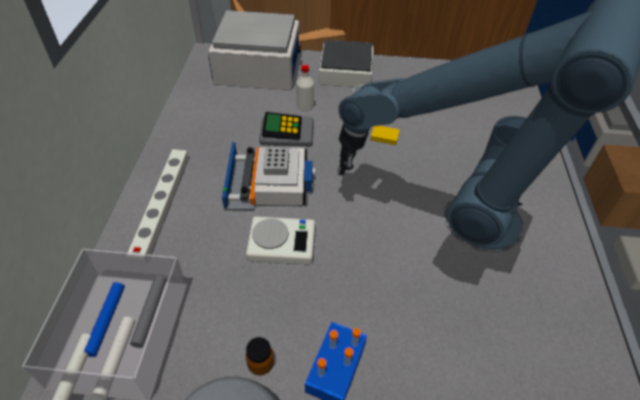

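The side view shows the stirrer at about (280,175), flush against the orange bar at about (253,178). The other objects are where they started, and the gripper is clear at about (347,160).

```bash
python3 -c "
from workcell import arm
print(arm.job_done(), arm.get_obs()['clock'])"
```

```text
the job is handed in; nothing more can be done
the job is handed in; nothing more can be done
```

The stirrer is parked against the dock and I handed the job in at about 29.4 s. However, one of my last pushes may have broken the 40 N limit.

I walked it there in nine turns, alternating between the right and left pads, then pressed it home and backed the arm off.

**Last checks, from the side camera:**
- **Bar:** it moved in about 9 mm in the picture, against a nominal 8 mm. That difference is within camera scale error, so it appears to be at its hard stop. It stayed there after I let go.
- **Square and centred:** the stirrer is about 0.005 rad out of square with the dock. Its middle is about 5 mm left of the bar's middle, and I'd allow a few mm of error on that.
- **Swing on the way:** the largest angle I measured was about 0.05 rad.
- **Other objects:** by eye, nothing else has moved, and the gripper is clear with near-zero wrist force.

**Possible failure:** on the final left push the wrist reading jumped to about 37 N along x, or 47 N in total including a downward part. I released at once. The finger contact may therefore have gone over 40 N for a moment, and I couldn't measure the force on the dock separately, so I can't confirm it stayed under 25 N. Earlier pushes read up to about 26 N in total.

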